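# Put the tape away in the airtight box

## Robot

A 7-joint arm with a two-finger parallel gripper is mounted at the origin on the work surface. World frame = base frame: x ahead of the robot, y to its left, z up, the work surface at z = 0. Lengths are in m, angles in rad, forces in N, time in s.
With the tool pointing down it reaches from about 0.4 to 0.75 m from the base axis. Payload 19.5 kg.
Tool frame: the origin (TCP) lies on the centre line of the jaws, within the pads' length; the fingertips stand ctrl.tcp_to_tips ahead of it and the grasp point (between the pads) is the TCP (ctrl.tcp_to_tips is the distance from the TCP to the fingertips, in m); z points along the fingers, y is the direction in which the jaws open and shut (so a half turn about z gives the same grasp; the last joint's range is limited). The gripper opens to 85 mm and grips with 20 to 120 N. Pads are 22 mm wide; open, the fingers measure 114 mm over their backs; the gripper's body (76 mm by 85 mm) begins 54 mm behind the grasp point. The pads swing forward as they close: fully open they stand 13 mm farther back than shut.
Start: joints at [1.095, 0.707, -0.028, 1.485, 0.022, 0.951, -0.075], TCP at [0.242, -0.522, 0.25] pointing down, gripper open.
Joint ranges: [-2.71, 2.71], [-0.32, 2.16], [-1.57, 1.52], [0, 2.45], [-1.46, 4.6], [0, 2.02], [-2.83, 2.83]. Speed limits (rad/s): [1.89, 1.89, 2.57, 2.57, 3.01, 3.01, 3.01].

## Interface

Orientations are given as a unit quaternion [x, y, z, w].
In Python, from workcell import sensors, snapshot, ctrl gives the robot as it stands.
- The arm moves only by the shell command python3 -m pendant 'ROWS' [FORCE]. ROWS is JSON, a list of rows, each a list of 5 numbers: the opening, from -1 (shut) to 1 (fully open), so that 0 is half open, then the shift along the tool's x, y, z in mm, then the turn about the tool's z in rad. In form: [[hand, x, y, z, twist], ...]. A call has exactly 10 rows; each row shifts and turns the commanded pose from where the row before left it, along the tool's axes as they then stand; what a row does not reach is not made up. A row lasts 1/10 s, in which the tool goes at most 50 mm and 8.59 degrees, less where a joint would pass 70% of its speed; a pose out of reach is approached as far as the arm can. A call is refused whole if a number of a shift passes 50 or a number of a turn 0.15, either way. A call with a gripper value outside its range is refused whole. The fingers move at their own pace and stop on an object; FORCE is the grip in N (left out, the last holds). Time passes only in rows, so rows that do not move let the fingers close, or fill a call up. It gives the time, the measured TCP pose, the force and the opening at its end, in the units of the state.
- sensors.get_state(): the state, without advancing time (a new reading comes with each control period).
- snapshot(name): name is "side" or "top" or "wrist"; returns a dict with "color" (400x640x3 uint8, red, green, blue), "K" (3x3 intrinsics, pixels), "extrinsics" (4x4, takes a point from camera to world coordinates). Camera axes: x right, y down, z forward; pixel columns grow to the right and rows downward; lengths in m; the calibration is good to about 2 mm. A picture is of the moment at which its call begins. There is no depth.
- ctrl.job_done(): hands the job in, once; it reports no verdict.
The state is a dict: "t": time; "joints": joint angles; "joint_velocities": joint speeds; "tau": joint torques, N m; "eef_pos": TCP position; "ee_rot": TCP orientation; "ft_force": force on the tool from outside, world axes, zero at the start; "moment": the same for the moment, N m; "grip_width": finger opening in m.
Only numpy, scipy, OpenCV 4.12 (cv2) and the standard library are available. Lean on these libraries where they do the work, as an engineer would, in place of code of your own. Each camera call takes 0.05 s, during which the arm holds its last target. There are 200 camera calls.

## Task

The clinic is over: slide the roll of tape off the open end of its bar and put it down in the airtight box. Once it is in there, close the box's lid and push it down against its rubber seal until the catch on the front snaps over it and the lid stays fully shut by itself. Leave the bottle, the glove box and the bowl where they are.

Things in the scene. Friction and masses are not known exactly. Their poses are not given: they have to be found in the camera images.
- tape_roll: Roll of white tape on a card core: 60 mm outside diameter, 30 mm bore, 25 mm wide, 40 to 85 g. Origin at its centre, axis = own x. At the start it hangs on the bar, axis along the bar, centre 8 mm below the bar's centre line (the bore's top rests on the bar). It slides freely along the bar; centred, it has 8 mm of play all round.
- tape_stand: Heavy fixed stand: white foot plate 140 x 90 x 10 mm, steel upright at its rear (x = +58 mm), level round steel bar, 14 mm diameter, centre line 100 mm above the desk. Origin on the desk under the foot's middle; own x runs along the bar from the open end (x = -55 mm, facing the robot's side) to the fixed end, closed by a 40 mm disc at x = +45 mm. Tops out at 120 mm.
- bar_tip (a point): Centre of the bar's open end face; axes as tape_stand.
- box: White plastic airtight box, fixed; 130 mm deep (own x), 190 mm wide (own y), 88 mm high, open on top, walls and floor 4 mm. Origin on the desk under its centre; own -x is the front with the catch (towards the robot), +x the rear with the hinge. Black rubber seal on the rim, springy and 9 mm proud on the front rim.
- lid (a joint): Lid angle, rad: about 0.01 latched, 0.06 to 0.1 when it only rests on the catch, 1.57 upright, 2.0 open stop. The hinge drags 0.06 N m, so the open lid stays put; lid 150 g; below about 0.9 rad it falls gently, only onto the catch. Then press its front down with about 14 N, some 10 mm, until it clicks; 25 N does no harm, hard stop at -0.012. The catch then holds it.
- lid_hinge (a point): On the lid's hinge line, middle of the box's rear edge, 92 mm above the desk (box x = +65, y = 0 mm). The lid turns about the box's y axis through it. The point turns with the lid: own -x points from hinge to the lid's front edge, own z out of its outer (upper) face.
- lid_front (a point): Point on the lid's outer face, on its centre line, 112 mm from the hinge: a good place to press; 98 mm above the desk when shut. The lid is a flat panel 196 mm wide, 6 mm thick (underside through the hinge line), reaching 134 mm from the hinge; a 44 mm wide, 5 mm thick lip goes on to 142 mm.
- catch (a joint): Angle, rad, of the grey sprung catch: a 40 mm wide tongue at the middle of the box's front, pivoted 55 mm above the desk, its top 116 mm above the desk, 74 to 91 mm in front of the box's centre. 0 at rest; grows to about 0.07 as the lid's lip pushes it outward, then springs back over the lip. It need not be touched.
- gel_bottle: White pump bottle, 62 mm diameter, 182 mm tall, standing; bystander. Origin at the centre of its underside.
- glove_box: Cardboard glove box 230 x 120 x 75 mm; bystander. Origin at the centre of its underside.
- gallipot: Small steel bowl, 90 mm diameter, 35 mm high; bystander. Origin at the centre of its underside.
There are look-alikes about, which are no part of the job. Leave any purple or yellow look-alike of the box alone.

How it is judged:
By the outcome, as a careful person would: the job done as asked, in the order asked, and still so for the second after the job is handed in, with the robot touching nothing.
It also fails if it takes over 67 s, if anything falls off the work surface, if the arm or the gripper's body presses on something with over 40 N, if the wrist force passes 120 N, or if a joint passes its speed limit or range.

## Working session

There is one attempt and no reset: what is moved stays moved. The work goes in short steps, Python scripts to look and compute and a shell command to move; the robot and the scene stay as the last step left them, time stands still between calls to the robot, and variables do not carry over. Pictures are saved under pics/ and viewed, about 8 in all and at most 12, crops included, and the job is handed in when it is done.

```bash
mkdir -p pics; ls
python3 - <<'E'
from workcell import sensors, snapshot, ctrl
import cv2,numpy as np,pickle
s=sensors.get_state();print(s['t'],s['eef_pos'],s['ee_rot'],s['grip_width'],ctrl.tcp_to_tips)
d={}
for n in ['top','side']:
    p=snapshot(n);d[n]=(p['K'],p['extrinsics']);cv2.imwrite(f'pics/{n}0.png',p['color'][:,:,::-1]);print(n,p['K'].tolist(),np.round(p['extrinsics'],3).tolist())
pickle.dump(d,open('cam.pkl','wb'))
E
```

```text
pics
0.0 [ 0.24159573 -0.52152309  0.24985336] [ 9.76566418e-01  2.15215596e-01 -1.20535216e-04 -5.13627012e-04] 0.0854361324661415 0.019
top [[467.51785322690296, 0.0, 320.68892970814693], [0.0, 467.51785322690296, 196.6545339235957], [0.0, 0.0, 1.0]] [[0.008, -0.988, 0.153, 0.299], [-1.0, -0.005, 0.017, -0.015], [-0.016, -0.153, -0.988, 1.622], [0.0, 0.0, 0.0, 1.0]]
side [[431.42219591728553, 0.0, 327.812654299216], [0.0, 431.42219591728553, 197.50906854795383], [0.0, 0.0, 1.0]] [[-0.938, -0.243, 0.248, 0.252], [-0.346, 0.612, -0.711, 0.84], [0.021, -0.753, -0.658, 0.847], [0.0, 0.0, 0.0, 1.0]]
```

View pics/top0.png

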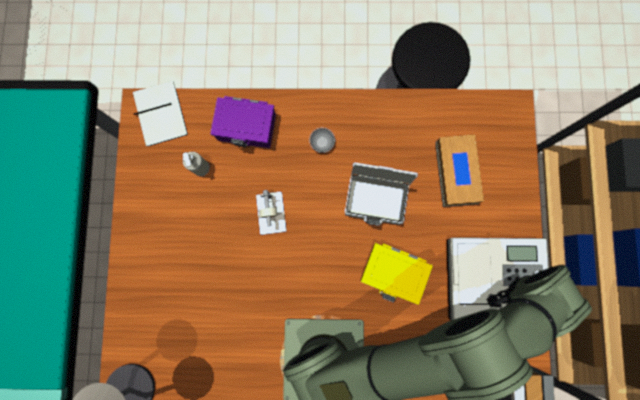

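View pics/side0.png

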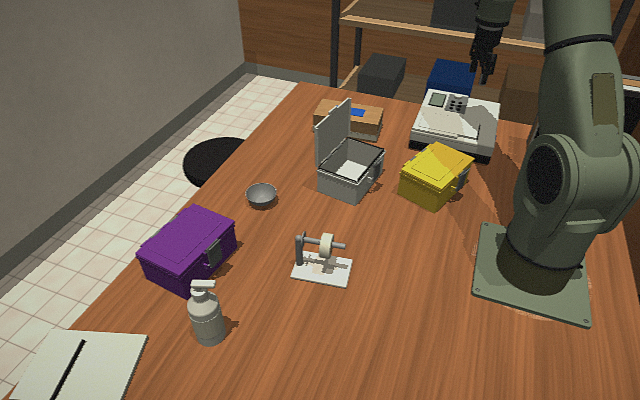

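The top view shows the stand at about (270,213), the open white box at (378,195), the yellow look-alike at (398,272) and the purple one at (243,122). The side view has the stand at (322,260) and the box at (350,165). Next I'll enlarge both.

Run:
```python
import cv2,numpy as np
t=cv2.imread('pics/top0.png');s=cv2.imread('pics/side0.png')
def c(i,x,y,w,h,k):
    o=cv2.resize(i[y:y+h,x:x+w],None,fx=k,fy=k,interpolation=cv2.INTER_CUBIC)
    for a in range(0,w,10): cv2.putText(o,str(x+a),(a*k,8),0,.3,(0,255,255),1);cv2.line(o,(a*k,8),(a*k,14),(0,255,255),1)
    for b in range(0,h,10): cv2.putText(o,str(y+b),(0,b*k+4),0,.3,(0,255,0),1)
    return o
a=np.hstack([c(t,250,185,40,60,5),c(t,340,155,80,60,5)])   #200+400
a=np.hstack([a,np.zeros((300,200,3),np.uint8)])
b=np.hstack([c(s,285,225,80,60,5),c(s,310,95,80,60,5)]) 
b2=c(s,310,150,40,60,5)
a[:,600:]=b2
cv2.imwrite('pics/crop0.png',np.vstack([a,b]))
```

```text
(no output)
```

View pics/crop0.png

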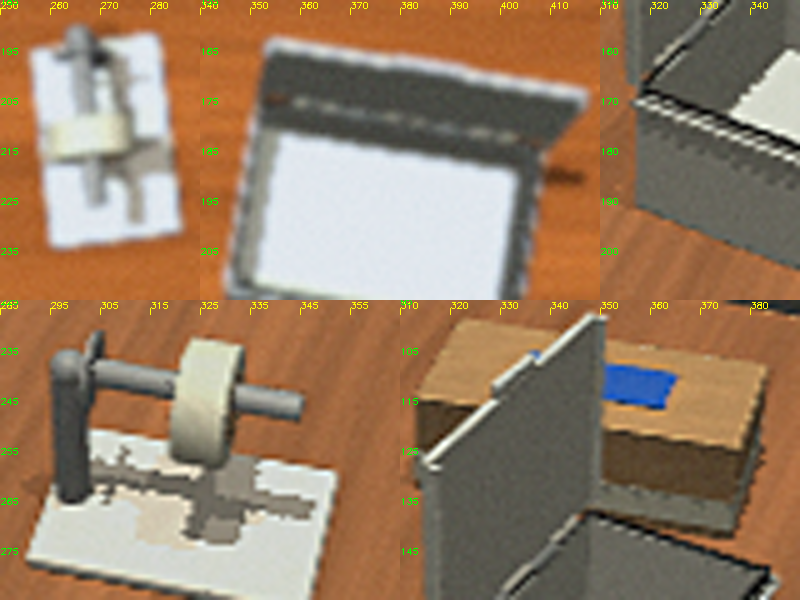

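The crop shows the foot corners, bar tip and tape clearly in both views. I'll fit the planar poses by least squares.

```bash
cat > fit.py <<'E'
import numpy as np,pickle
from scipy.optimize import least_squares
C=pickle.load(open('cam.pkl','rb'))
def proj(cam,P):
    K,E=C[cam]; q=(np.asarray(P)-E[:3,3])@E[:3,:3]; p=K@q; return p[:2]/p[2]
def W(p,l):
    c,s=np.cos(p[2]),np.sin(p[2]); return [p[0]+c*l[0]-s*l[1],p[1]+s*l[0]+c*l[1],l[2]]
def ray(cam,uv,z):
    K,E=C[cam]; d=E[:3,:3]@np.linalg.solve(K,[uv[0],uv[1],1]); o=E[:3,3]; return o+d*(z-o[2])/d[2]
E
python3 - <<'E'
from fit import *
def fit(obs,x0):
    f=lambda p:np.concatenate([proj(c,W(p,l))-uv for c,uv,l in obs])
    r=least_squares(f,x0,loss='soft_l1'); print(np.round(r.x,4)); print(np.round(r.fun.reshape(-1,2),1).tolist()); return r.x
st=[('top',(256,195.4),(.07,.045,.01)),('top',(281,191.4),(.07,-.045,.01)),('top',(286.4,231),(-.07,-.045,.01)),('top',(260,234.4),(-.07,.045,.01)),
('top',(269,226),(-.055,0,.104)),('side',(345.2,246),(-.055,0,.1)),('side',(352,260),(-.07,-.045,.01)),('side',(290,276.6),(.07,.045,.01)),('side',(347,285),(-.07,.045,.01))]
x=fit(st,[.45,.16,0])
bx=[('top',(356.6,181),(.061,.091,.004)),('top',(404,189),(.061,-.091,.004)),('top',(350,212),(-.061,.091,.004)),
('top',(346,216),(-.065,.095,.09)),('top',(405,225),(-.065,-.095,.09)),('side',(317,169),(.065,.095,.09)),('side',(317.4,191),(.065,.095,0)),('side',(362,201.5),(-.065,.095,0)),('side',(385,150.6),(-.065,-.095,.09))]
b=fit(bx,[.5,-.2,0])
# tape: position along the bar
for c,uv in [('top',(267.6,212.4))]:
    q=ray(c,uv,.122); d=q[:2]-x[:2]; print('tape along',d@[np.cos(x[2]),np.sin(x[2])],d@[-np.sin(x[2]),np.cos(x[2])])
for a in np.arange(-.04,.04,.01): print(round(a,3),proj('side',W(x,(a,0,.092))))
for a in (1.4,1.57,1.7,1.85,2.0): 
    print(a,[np.round(proj(c,W(b,(.065-.134*np.cos(a),y,.092+.134*np.sin(a)))),1).tolist() for c,y in (('top',.098),('top',-.098),('side',.098),('side',-.098))])
E
```

```text
[0.4906 0.1861 0.1539]
[[-0.8, -0.1], [-0.4, 0.2], [-0.4, 0.1], [0.2, 0.5], [0.2, 0.3], [0.0, -0.4], [0.3, -2.2], [-0.2, -0.7], [-0.6, 0.8]]
[ 0.5315 -0.181  -0.1473]
[[-3.9, 0.4], [0.2, 0.2], [-2.4, 3.5], [1.3, -2.4], [-0.3, -2.6], [1.4, -2.4], [0.8, -0.7], [-5.3, 3.1], [0.3, -3.2]]
tape along -0.011589478492435811 -0.002793590994558018
-0.04 [338.77044541 246.91596389]
-0.03 [334.59828791 246.23064721]
-0.02 [330.43727185 245.54716061]
-0.01 [326.28735266 244.86549678]
0.0 [322.148486   244.18564844]
0.01 [318.02062779 243.50760833]
0.02 [313.90373416 242.83136927]
0.03 [309.79776149 242.15692407]
1.4 [[353.3, 173.7], [417.3, 183.3], [325.6, 129.7], [357.4, 99.1]]
1.57 [[354.4, 166.3], [418.4, 175.9], [318.2, 126.8], [350.6, 96.7]]
1.7 [[355.2, 160.9], [419.0, 170.4], [312.6, 125.4], [345.4, 95.6]]
1.85 [[356.0, 155.1], [419.5, 164.5], [306.4, 124.7], [339.6, 95.2]]
2.0 [[356.7, 149.7], [419.9, 159.1], [300.6, 125.0], [334.0, 95.7]]
```

Run:
```python
from fit import *
import cv2
bx=[('top',(404,189),(.061,-.091,.004)),
('top',(346,216),(-.065,.095,.088)),('top',(405,225),(-.065,-.095,.088)),('side',(317,169),(.065,.095,.09)),('side',(317.4,191),(.065,.095,0)),('side',(385,150.6),(-.065,-.095,.09))]
f=lambda p:np.concatenate([proj(c,W(p,l))-uv for c,uv,l in bx])
r=least_squares(f,[.5,-.2,0],loss='soft_l1');b=r.x;print(np.round(b,4),np.round(r.fun.reshape(-1,2),1).tolist())
out=[]
for n,x,y in (('top',335,155),('side',308,130)):
    i=cv2.imread(f'pics/{n}0.png');k=5 if 0 else 5
    o=cv2.resize(i[y:y+80,x:x+80],None,fx=k,fy=k,interpolation=cv2.INTER_CUBIC)
    for a in range(0,80,10):
        cv2.putText(o,str(x+a),(a*k,8),0,.3,(0,255,255),1);cv2.putText(o,str(y+a),(0,a*k+4),0,.3,(0,255,0),1)
    for z,col in ((0,(0,0,255)),(.088,(255,0,255))):
        p=[((proj(n,W(b,(sx*.065,sy*.095,z)))-[x,y]+.5)*k).astype(int) for sx,sy in ((1,1),(1,-1),(-1,-1),(-1,1))]
        cv2.polylines(o,[np.array(p)],True,col,1)
    out.append(o)
cv2.imwrite('pics/ov.png',np.hstack(out))
```

```text
[ 0.5302 -0.1768 -0.1437] [[-1.1, 0.4], [0.0, -1.9], [-1.6, -2.3], [1.4, -1.4], [0.8, 0.3], [0.3, -2.5]]
```

View pics/ov.png

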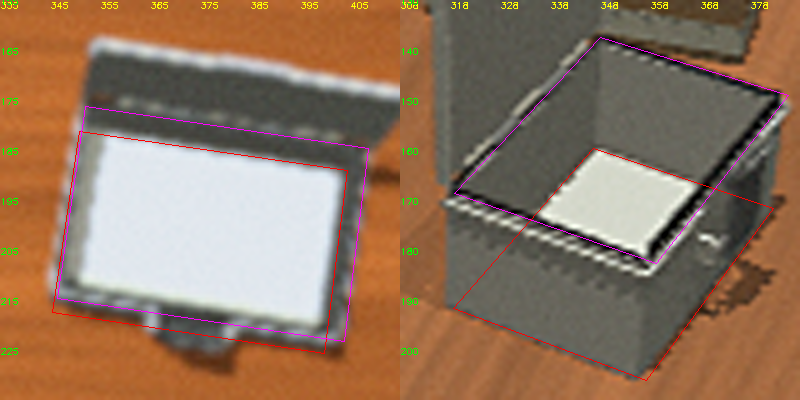

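Overlay: the box fit agrees to about 1 to 1.5 px (under 5 mm), with the base outline right on in the side view and the lid near 1.6 rad. The stand fit residuals are below 1 px, and the tape sits at own x ≈ -11 mm by both views. Now moving.

```bash
cat > go.py <<'E'
import sys
from fit import *
from workcell import sensors
ST=[.4906,.1861,.1539]; BX=[.527,-.175,-.145]
def rel(P,yaw,s=None):
    """shift in tool axes (mm) after twist"""
    s=s or sensors.get_state(); x,y,z,w=s['ee_rot']; yw=np.arctan2(2*(x*y+z*w),1-2*(y*y+z*z))
    d=np.array(P)-s['eef_pos']; c,t=np.cos(yw),np.sin(yw)
    print('t',round(s['t'],2),'pos',np.round(s['eef_pos'],4),'yaw',round(yw,3),'F',np.round(s['ft_force'],1),'w',round(s['grip_width'],4))
    print('shift now-frame mm',np.round([1e3*(d[0]*c+d[1]*t),1e3*(d[0]*t-d[1]*c),-1e3*d[2]],1),'twist',round(-(yaw-yw),3))
E
python3 -m pendant '[[1,0,0,0,0.14],[1,0,0,0,0.14],[1,21,-41,0,0],[1,21,-41,0,0],[1,21,-41,0,0],[1,21,-41,0,0],[1,21,-41,0,0],[1,21,-41,0,0],[1,21,-41,0,0],[1,21,-41,0,0]]' 40
python3 -m pendant '[[1,21,-41,0,0],[1,21,-41,0,0],[1,21,-41,0,0],[1,21,-41,0,0],[1,21,-41,0,0],[1,21,-41,0,0],[1,21,-41,0,0],[1,0,0,0,0],[1,0,0,0,0],[1,0,0,0,0]]'
python3 - <<'E'
from go import *
rel(W(ST,(-.011,0,.2)),.154)
E
```

```text
t: 1.1
eef_pos: [0.3576, -0.1701, 0.2503]
ee_rot: [0.997, 0.077, 0.0, -0.0]
ft_force: [1.5, -0.0, -0.2]
grip_width: 0.0859
t: 2.1
eef_pos: [0.4586, 0.1333, 0.2503]
ee_rot: [0.997, 0.076, -0.0, 0.0]
ft_force: [-0.2, -0.3, 1.0]
grip_width: 0.0856
t 2.1 pos [0.4586 0.1333 0.2503] yaw 0.153 F [-0.2 -0.3  1. ] w 0.0856
shift now-frame mm [ 28.7 -47.3  50.3] twist -0.001
```

```bash
python3 -m pendant '[[1,14.4,-23.6,0,0],[1,14.3,-23.7,0,0],[1,0,0,20,0],[1,0,0,20,0],[1,0,0,10,0],[1,0,0,0,0],[1,0,0,0,0],[1,0,0,0,0],[1,0,0,0,0],[1,0,0,0,0]]'
python3 - <<'E'
from go import *
from workcell import snapshot
import cv2
rel(W(ST,(-.011,0,.093)),.154)
p=snapshot('wrist');C['wrist']=(p['K'],p['extrinsics']);o=p['color'][:,:,::-1].copy()
for l in [(-.055,0,.107),(-.055,0,.1),(.045,0,.1),(-.011-.0125,0,.122),(-.011+.0125,0,.122)]+[(a*.07,b*.045,.01) for a in(1,-1) for b in (1,-1)]:
    q=proj('wrist',W(ST,l)).round().astype(int); print(l,q); cv2.drawMarker(o,tuple(int(v) for v in q),(0,0,255),1,8)
cv2.imwrite('pics/w1.png',o)
E
```

```text
t: 3.1
eef_pos: [0.48, 0.1854, 0.2007]
ee_rot: [0.997, 0.077, 0.0, -0.0]
ft_force: [-0.0, -0.4, 0.4]
grip_width: 0.0853
t 3.1 pos [0.48   0.1854 0.2007] yaw 0.154 F [-0.  -0.4  0.4] w 0.0853
shift now-frame mm [ -0.4   1.  107.7] twist -0.0
(-0.055, 0, 0.107) [322 277]
(-0.055, 0, 0.1) [322 272]
(0.045, 0, 0.1) [322 124]
(-0.0235, 0, 0.122) [322 241]
(0.0015000000000000013, 0, 0.122) [322 202]
(0.07, 0.045, 0.01) [268  88]
(0.07, -0.045, 0.01) [375  88]
(-0.07, 0.045, 0.01) [274 243]
(-0.07, -0.045, 0.01) [369 243]
```

View pics/w1.png

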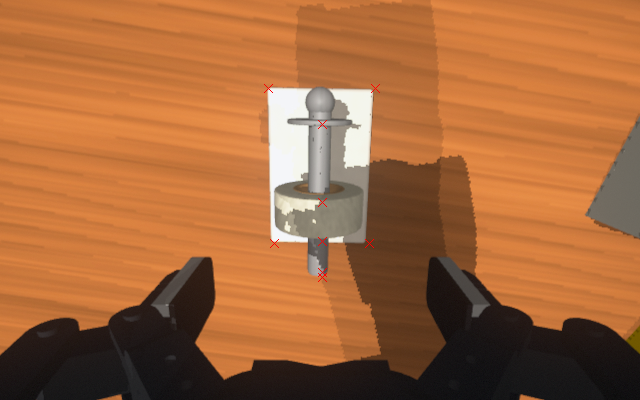

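The wrist view agrees with the model: bar tip at (318,275), tape spanning x = 275–363 (centre 319 against 322 predicted, about 2 mm towards +y). I'll descend and grip.

```bash
python3 -m pendant '[[1,0,-1,25,0],[1,0,0,25,0],[1,0,0,25,0],[1,0,0,20,0],[1,0,0,12.5,0],[1,0,0,0,0],[0.4,0,0,0,0],[0,0,0,0,0],[-1,0,0,0,0],[-1,0,0,0,0]]' 40
python3 -m pendant '[[-1,0,0,0,0],[-1,0,0,0,0],[-1,0,0,0,0],[-1,0,0,0,0],[-1,0,0,-3,0],[-1,0,0,-3,0],[-1,0,0,-1.5,0],[-1,0,0,0,0],[-1,0,0,0,0],[-1,0,0,0,0]]'
python3 - <<'E'
from go import *
from workcell import snapshot
import cv2
rel(W(ST,(-.011,0,.101)),.154)
o=[]
for n,x,y in (('top',245,180),('side',285,205)):
    i=snapshot(n)['color'][:,:,::-1]; o.append(cv2.resize(i[y:y+80,x:x+80],None,fx=5,fy=5,interpolation=cv2.INTER_CUBIC))
cv2.imwrite('pics/g1.png',np.hstack(o))
E
```

```text
t: 4.15
eef_pos: [0.4802, 0.1865, 0.0941]
ee_rot: [0.997, 0.077, 0.001, -0.0]
ft_force: [-1.9, -1.1, 11.4]
grip_width: 0.0596
t: 5.15
eef_pos: [0.4797, 0.1864, 0.1003]
ee_rot: [0.997, 0.077, -0.0, -0.0]
ft_force: [0.1, -0.6, -1.1]
grip_width: 0.0596
t 5.15 pos [0.4797 0.1864 0.1003] yaw 0.154 F [ 0.1 -0.6 -1.1] w 0.0596
shift now-frame mm [-0.3  2.  -0.7] twist -0.0
```

View pics/g1.png

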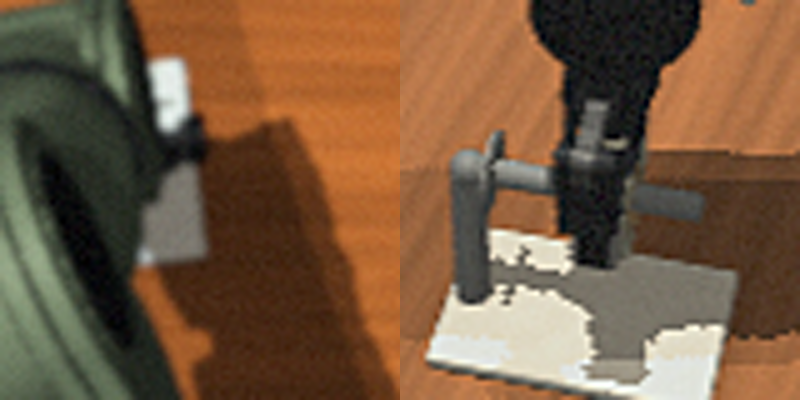

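Gripped (59.6 mm) and lifted about 7 mm, with no contact force, so the tape is roughly centred on the bar. Now sliding it off, then up.

```bash
python3 -m pendant '[[-1,-10,0,0,0],[-1,-10,0,0,0],[-1,-10,0,0,0],[-1,-10,0,0,0],[-1,-10,0,0,0],[-1,-10,0,0,0],[-1,-10,0,0,0],[-1,-10,0,0,0],[-1,0,0,0,0],[-1,0,0,0,0]]'
python3 - <<'E'
from go import *
from workcell import snapshot
import cv2
rel(W(BX,(-.01,0.01,.18)),-.145)
o=[]
p=snapshot('wrist')['color'][:,:,::-1];i=snapshot('side')['color'][:,:,::-1]
cv2.imwrite('pics/g2.png',np.hstack([cv2.resize(p[50:400,140:500],(400,389)),cv2.resize(i[195:295,280:380],(389,389))]))
E
```

```text
t: 6.25
eef_pos: [0.4011, 0.1743, 0.1004]
ee_rot: [0.997, 0.077, 0.0, -0.0]
ft_force: [0.4, 0.2, -1.0]
grip_width: 0.0596
t 6.25 pos [0.4011 0.1743 0.1004] yaw 0.154 F [ 0.4  0.2 -1. ] w 0.0596
shift now-frame mm [ 64.3 351.9 -79.6] twist 0.299
```

View pics/g2.png

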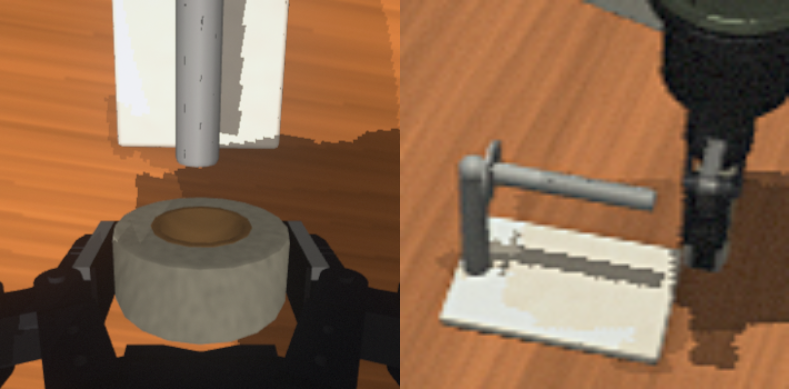

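The tape is clear of the bar and held squarely. Next: up, turn, travel to the box.

```bash
python3 -m pendant '[[-1,0,0,-40,0],[-1,0,0,-40,0],[-1,0,0,0,0.15],[-1,0,0,0,0.15],[-1,0,0,0,0],[-1,0,0,0,0],[-1,0,0,0,0],[-1,0,0,0,0],[-1,0,0,0,0],[-1,0,0,0,0]]'
python3 - <<'E'
from go import *
rel(W(BX,(-.01,0.0,.18)),-.145)
E
```

```text
t: 7.35
eef_pos: [0.4007, 0.1741, 0.1803]
ee_rot: [0.997, -0.073, -0.0, -0.0]
ft_force: [-0.3, 0.1, -0.9]
grip_width: 0.0594
t 7.35 pos [0.4007 0.1741 0.1803] yaw -0.146 F [-0.3  0.1 -0.9] w 0.0594
shift now-frame mm [1.656e+02 3.271e+02 3.000e-01] twist -0.001
```

```bash
python3 -m pendant '[[-1,20,40,0,0],[-1,20,40,0,0],[-1,20,40,0,0],[-1,20,40,0,0],[-1,20,40,0,0],[-1,20,40,0,0],[-1,20,40,0,0],[-1,15,30,0,0],[-1,10,17,0,0],[-1,0,0,0,0]]'
python3 - <<'E'
from go import *
from workcell import snapshot
import cv2
rel(W(BX,(-.01,0.0,.04)),-.145)
p=snapshot('wrist');C['wrist']=(p['K'],p['extrinsics']);o=p['color'][:,:,::-1].copy()
for l in [(a*.065,b*.095,.088) for a in(1,-1) for b in (1,-1)]+[(a*.061,b*.091,.004) for a in(1,-1) for b in (1,-1)]+[(.065,0,.092)]:
    q=proj('wrist',W(BX,l)).round().astype(int); print(l,q); cv2.drawMarker(o,tuple(int(v) for v in q),(0,0,255),1,8)
cv2.imwrite('pics/w2.png',o)
E
```

```text
t: 8.35
eef_pos: [0.5163, -0.1762, 0.18]
ee_rot: [0.997, -0.074, 0.0, 0.001]
ft_force: [0.1, 1.6, -0.2]
grip_width: 0.0598
t 8.35 pos [ 0.5163 -0.1762  0.18  ] yaw -0.149 F [ 0.1  1.6 -0.2] w 0.0598
shift now-frame mm [  0.4  -2.7 140. ] twist -0.004
(0.065, 0.095, 0.088) [151  91]
(0.065, -0.095, 0.088) [480  89]
(-0.065, 0.095, 0.088) [176 292]
(-0.065, -0.095, 0.088) [458 291]
(0.061, 0.091, 0.004) [204 100]
(0.061, -0.091, 0.004) [429  99]
(-0.061, 0.091, 0.004) [216 241]
(-0.061, -0.091, 0.004) [419 240]
(0.065, 0, 0.092) [315  90]
```

View pics/w2.png

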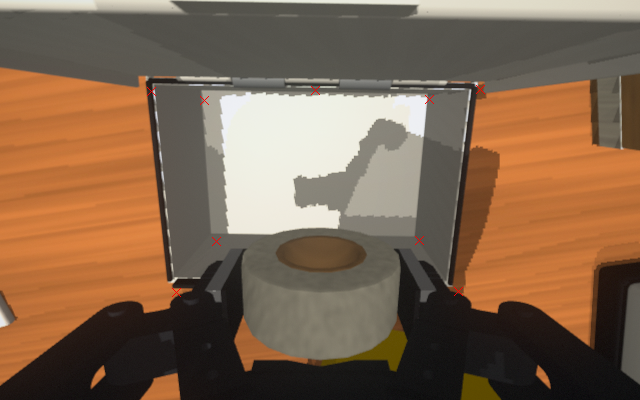

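The rim corners at (148,80), (474,86), (170,281) and (452,284) refine the box: about 5 mm further in x, 2.5 mm in y, and yaw ≈ -0.162. I'll correct for that and lower.

```bash
sed -i 's/BX=\[.*\]/BX=[.532,-.173,-.162]/' go.py
python3 - <<'E'
from go import *
rel(W(BX,(-.003,0.0,.042)),-.162)
E
```

```text
t 8.4 pos [ 0.5161 -0.1743  0.18  ] yaw -0.148 F [ 0.4  0.6 -0.5] w 0.0593
shift now-frame mm [ 12.6  -3.6 138. ] twist 0.014
```

```bash
python3 -m pendant '[[-1,12,-3.5,0,0.014],[-1,0,0,25,0],[-1,0,0,25,0],[-1,0,0,25,0],[-1,0,0,25,0],[-1,0,0,20,0],[-1,0,0,14,0],[-1,0,0,4,0],[-1,0,0,0,0],[-1,0,0,0,0]]'
python3 - <<'E'
from go import *
rel(W(BX,(-.003,0.0,.035)),-.162)
E
```

```text
t: 9.4
eef_pos: [0.529, -0.1716, 0.0431]
ee_rot: [0.997, -0.08, 0.0, 0.0]
ft_force: [-0.5, -0.0, -0.3]
grip_width: 0.0594
t 9.4 pos [ 0.529  -0.1716  0.0431] yaw -0.16 F [-0.5 -0.  -0.3] w 0.0594
shift now-frame mm [0.2 0.9 8.1] twist 0.002
```

```bash
python3 -m pendant '[[-1,0,0,2,0],[-1,0,0,2,0],[-1,0,0,2,0],[-1,0,0,0,0],[-1,0,0,0,0],[-1,0,0,0,0],[-1,0,0,0,0],[-1,0,0,0,0],[-1,0,0,0,0],[-1,0,0,0,0]]'
```

```text
t: 10.4
eef_pos: [0.5286, -0.1717, 0.0363]
ee_rot: [0.997, -0.08, -0.0, -0.0]
ft_force: [0.7, -0.7, -0.8]
grip_width: 0.0594
```

```bash
python3 -m pendant '[[-1,0,0,1,0],[-1,0,0,1,0],[-1,0,0,0,0],[0.5,0,0,0,0],[0.7,0,0,0,0],[0.7,0,0,0,0],[0.7,0,0,0,0],[0.7,0,0,0,0],[0.7,0,0,0,0],[0.7,0,0,0,0]]'
python3 -m pendant '[[0.7,0,0,-10,0],[0.7,0,0,-20,0],[0.7,0,0,-40,0],[0.7,0,0,-40,0],[0.7,0,0,-40,0],[0.7,0,0,-50,0],[0.7,0,0,-30,0],[-1,0,0,0,0],[-1,0,0,0,0],[-1,0,0,0,0]]'
python3 - <<'E'
from go import *
from workcell import snapshot
import cv2
rel(W(BX,(.12,0.0,.265)),-.162)
p=snapshot('wrist');C['wrist']=(p['K'],p['extrinsics']);o=p['color'][:,:,::-1].copy();i=snapshot('side')['color'][:,:,::-1]
C['side']=C['side']
for a in (1.5,1.57,1.65,1.7): print(a,[proj('side',W(BX,(.065-.134*np.cos(a),y,.092+.134*np.sin(a)))).round(1) for y in (.098,-.098)])
cv2.imwrite('pics/w3.png',np.hstack([cv2.resize(o[:,60:580],(400,308)),cv2.resize(i[80:218,290:470],(400,308),interpolation=2)]))
E
```

```text
t: 11.4
eef_pos: [0.5286, -0.1717, 0.0343]
ee_rot: [0.997, -0.08, -0.0, -0.0]
ft_force: [-0.0, -0.6, -0.6]
grip_width: 0.0724
t: 12.4
eef_pos: [0.5283, -0.1715, 0.2637]
ee_rot: [0.997, -0.08, -0.001, -0.0]
ft_force: [0.2, -0.6, -0.7]
grip_width: 0.0295
t 12.4 pos [ 0.5283 -0.1715  0.2637] yaw -0.16 F [ 0.2 -0.6 -0.7] w 0.0295
shift now-frame mm [123.9   1.1  -1.3] twist 0.002
1.5 [array([319.7, 129. ]), array([353. ,  98.7])]
1.57 [array([316.7, 127.9]), array([350.2,  97.8])]
1.65 [array([313.3, 126.9]), array([347.,  97.])]
1.7 [array([311.1, 126.4]), array([345. ,  96.7])]
```

View pics/w3.png

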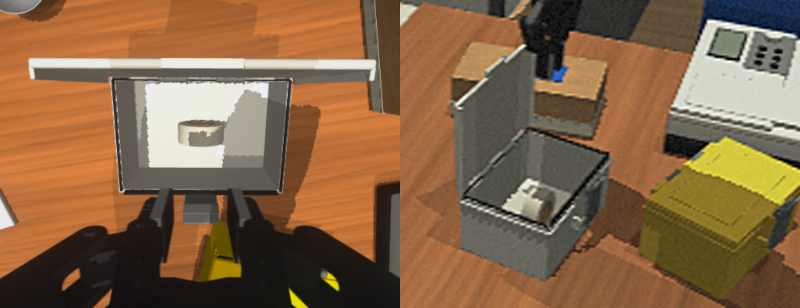

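The tape lies in the middle of the box (wrist crop about (200,132)). The lid is still up at ≈1.6 rad and everything else is undisturbed. Next: go over the lid and down behind it.

```bash
python3 -m pendant '[[-1,0,0,-20,0],[-1,30,0,0,0],[-1,30,0,0,0],[-1,30,0,0,0],[-1,30,0,0,0],[-1,5,0,0,0],[-1,0,0,25,0],[-1,0,0,25,0],[-1,0,0,30,0],[-1,0,0,0,0]]'
python3 - <<'E'
from go import *
rel(W(BX,(-.045,0.0,.2)),-.162)
E
```

```text
t: 13.5
eef_pos: [0.6502, -0.1911, 0.2006]
ee_rot: [0.997, -0.08, -0.003, -0.001]
ft_force: [0.3, 0.0, 0.4]
grip_width: 0.0
t 13.5 pos [ 0.6502 -0.1911  0.2006] yaw -0.16 F [0.3 0.  0.4] w 0.0
shift now-frame mm [-164.6    1.     0.6] twist 0.002
```

```bash
python3 -m pendant '[[-1,-15,0,0,0],[-1,-10,0,0,0],[-1,-10,0,0,0],[-1,-10,0,0,0],[-1,-10,0,0,0],[-1,-10,0,0,0],[-1,-10,0,0,0],[-1,-10,0,0,0],[-1,-10,0,0,0],[-1,-10,0,0,0]]'
python3 -m pendant '[[-1,-10,0,0,0],[-1,-10,0,0,0],[-1,-10,0,0,0],[-1,-10,0,0,0],[-1,-10,0,0,0],[-1,-5,0,0,0],[-1,0,0,0,0],[-1,0,0,0,0],[-1,0,0,0,0],[-1,0,0,0,0]]'
python3 - <<'E'
from go import *
from workcell import snapshot
import cv2
rel(W(BX,(-.047,0.0,.14)),-.162)
i=snapshot('side')['color'][:,:,::-1]
cv2.imwrite('pics/s4.png',cv2.resize(i[80:218,290:470],(540,414),interpolation=2))
E
```

```text
t: 14.5
eef_pos: [0.5482, -0.175, 0.2056]
ee_rot: [0.997, -0.08, 0.001, 0.0]
ft_force: [-0.2, -0.4, -0.5]
grip_width: 0.0002
t: 15.5
eef_pos: [0.4943, -0.1661, 0.2043]
ee_rot: [0.997, -0.08, -0.0, -0.0]
ft_force: [-0.8, 0.2, 0.3]
grip_width: 0.0003
t 15.5 pos [ 0.4943 -0.1661  0.2043] yaw -0.16 F [-0.8  0.2  0.3] w 0.0003
shift now-frame mm [-8.7  0.7 64.3] twist 0.002
```

View pics/s4.png

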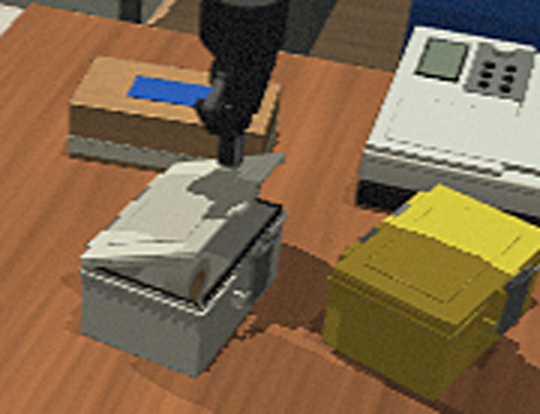

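The lid has passed its balance point and is falling towards the catch, with the tape still inside. I'll move over the press point and lower to just above it.

```bash
python3 -m pendant '[[-1,-9,0,0,0],[-1,0,0,0,0],[-1,0,0,0,0],[-1,0,0,15,0],[-1,0,0,15,0],[-1,0,0,15,0],[-1,0,0,15,0],[-1,0,0,5,0],[-1,0,0,0,0],[-1,0,0,0,0]]'
python3 - <<'E'
from go import *
from workcell import snapshot
import cv2
rel(W(BX,(-.047,0.0,.117)),-.162)
i=snapshot('side')['color'][:,:,::-1]
cv2.imwrite('pics/s5.png',cv2.resize(i[110:218,300:440],(560,432),interpolation=2))
E
```

```text
t: 16.55
eef_pos: [0.4855, -0.1648, 0.1398]
ee_rot: [0.997, -0.08, 0.0, 0.0]
ft_force: [0.1, -0.0, 0.9]
grip_width: -0.0004
t 16.55 pos [ 0.4855 -0.1648  0.1398] yaw -0.16 F [ 0.1 -0.   0.9] w -0.0004
shift now-frame mm [ 0.2  0.6 22.8] twist 0.002
```

View pics/s5.png

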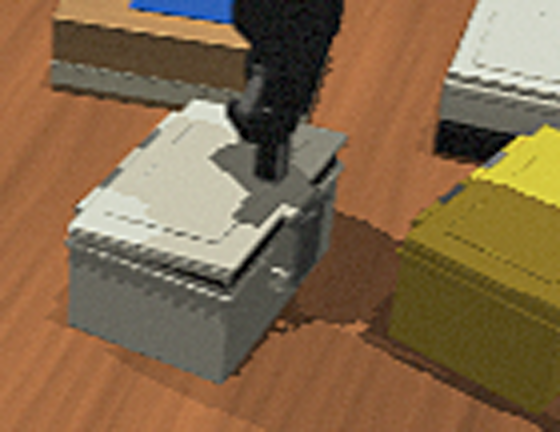

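The lid now rests on the catch. I'll press in small steps.

```bash
python3 -m pendant '[[-1,0,0,6,0],[-1,0,0,4,0],[-1,0,0,2,0],[-1,0,0,2,0],[-1,0,0,1,0],[-1,0,0,1,0],[-1,0,0,1,0],[-1,0,0,1,0],[-1,0,0,0,0],[-1,0,0,0,0]]'
```

```text
t: 17.6
eef_pos: [0.4851, -0.1646, 0.1212]
ee_rot: [0.997, -0.08, -0.0, -0.0]
ft_force: [-1.6, 1.2, 2.7]
grip_width: -0.0001
```

```bash
python3 -m pendant '[[-1,0,0,1,0],[-1,0,0,1,0],[-1,0,0,0,0],[-1,0,0,0,0],[-1,0,0,0,0],[-1,0,0,0,0],[-1,0,0,0,0],[-1,0,0,0,0],[-1,0,0,0,0],[-1,0,0,0,0]]'
```

```text
t: 18.6
eef_pos: [0.485, -0.1646, 0.1194]
ee_rot: [0.997, -0.08, -0.0, -0.0]
ft_force: [-3.4, 0.7, 6.7]
grip_width: -0.0001
```

```bash
python3 -m pendant '[[-1,0,0,1,0],[-1,0,0,0,0],[-1,0,0,1,0],[-1,0,0,0,0],[-1,0,0,1,0],[-1,0,0,0,0],[-1,0,0,0,0],[-1,0,0,0,0],[-1,0,0,0,0],[-1,0,0,0,0]]'
```

```text
t: 19.6
eef_pos: [0.4848, -0.1646, 0.1166]
ee_rot: [0.997, -0.08, -0.0, -0.0]
ft_force: [-5.8, 1.0, 13.8]
grip_width: 0.0003
```

```bash
python3 -m pendant '[[-1,0,0,1,0],[-1,0,0,0,0],[-1,0,0,1,0],[-1,0,0,0,0],[-1,0,0,0,0],[-1,0,0,0,0],[-1,0,0,0,0],[-1,0,0,0,0],[-1,0,0,0,0],[-1,0,0,0,0]]'
```

```text
t: 20.6
eef_pos: [0.4848, -0.1646, 0.1153]
ee_rot: [0.997, -0.08, -0.0, -0.0]
ft_force: [-10.0, 3.2, 32.9]
grip_width: -0.0001
```

The stiffness jumped, so that is the hard stop. I'll back off and look.

```bash
python3 -m pendant '[[-1,0,0,-3,0],[-1,0,0,-5,0],[-1,0,0,-10,0],[-1,0,0,-40,0],[-1,0,0,-40,0],[-1,0,0,-40,0],[-1,-40,0,-20,0],[-1,-40,0,0,0],[-1,0,0,0,0],[-1,0,0,0,0]]'
python3 - <<'E'
from go import *
from workcell import snapshot
import cv2
rel(W(BX,(-.047,0.0,.117)),-.162)
i=snapshot('side')['color'][:,:,::-1];t=snapshot('top')['color'][:,:,::-1]
cv2.imwrite('pics/s6full.png',i);cv2.imwrite('pics/t6full.png',t)
for a in (-.01,.01,.035,.06,.08): print(a,[proj('side',W(BX,(.065-.134*np.cos(a)-.006*np.sin(-a),y,.092+.134*np.sin(a)+.006))).round(1) for y in (.098,-.098)])
cv2.imwrite('pics/s6.png',np.vstack([np.hstack([cv2.resize(i[130:210,305:400],(475,400),interpolation=2),cv2.resize(i[60:360:1,140:400:1],(325,375))[:,:].copy() if 0 else cv2.resize(i[60:380,120:400],(325,400))])]))
E
```

```text
t: 21.6
eef_pos: [0.4063, -0.1519, 0.2731]
ee_rot: [0.997, -0.08, 0.001, -0.0]
ft_force: [0.7, 0.2, -0.1]
grip_width: -0.0001
t 21.6 pos [ 0.4063 -0.1519  0.2731] yaw -0.16 F [ 0.7  0.2 -0.1] w -0.0001
shift now-frame mm [ 80.5   0.7 156.1] twist 0.002
-0.01 [array([358.2, 181.6]), array([386.7, 147.1])]
0.01 [array([358.2, 180.8]), array([386.7, 146.4])]
0.035 [array([358.2, 179.9]), array([386.8, 145.4])]
0.06 [array([358.2, 178.9]), array([386.8, 144.5])]
0.08 [array([358.1, 178.1]), array([386.8, 143.7])]
```

View pics/s6.png

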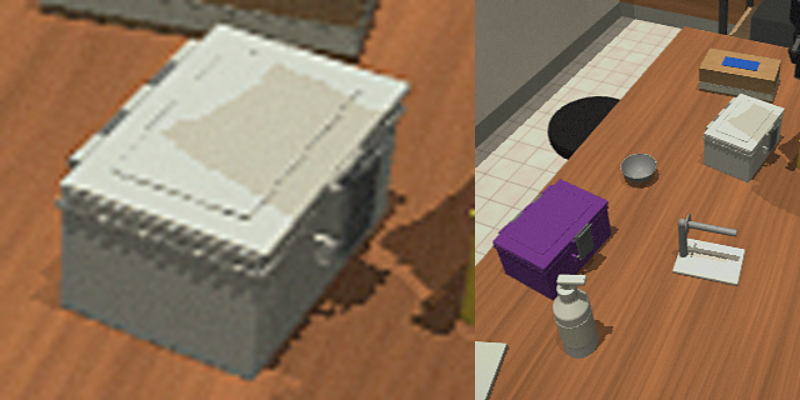

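The lid looks flat and level, and the bystanders are in place. The pixels cannot separate 0.01 from 0.035 rad well, so I'll do a gentle touch test. An unlatched lid gave about 5 N at TCP z ≈ 0.120; a latched one should give none there.

```bash
python3 -m pendant '[[-1,40,0,0,0],[-1,40.5,0,20,0],[-1,0,0,40,0],[-1,0,0,40,0],[-1,0,0,35,0],[-1,0,0,10,0],[-1,0,0,5,0],[-1,0,0,3,0],[-1,0,0,0,0],[-1,0,0,0,0]]'
```

```text
t: 22.7
eef_pos: [0.4862, -0.1649, 0.1203]
ee_rot: [0.997, -0.08, 0.001, 0.0]
ft_force: [0.9, -0.0, -0.4]
grip_width: 0.0003
```

```bash
python3 -m pendant '[[-1,0,0,0.5,0],[-1,0,0,0,0],[-1,0,0,0,0],[-1,0,0,0,0],[-1,0,0,0,0],[-1,0,0,0,0],[-1,0,0,0,0],[-1,0,0,0,0],[-1,0,0,0,0],[-1,0,0,0,0]]'
```

```text
t: 23.7
eef_pos: [0.4857, -0.1647, 0.1188]
ee_rot: [0.997, -0.08, -0.0, -0.0]
ft_force: [0.7, -0.4, -0.2]
grip_width: 0.0003
```

There is no force at z = 0.1188, where the unlatched lid pushed back with 7–8 N, so the lid is held down. I'll retreat and hand in.

```bash
python3 -m pendant '[[-1,0,0,-10,0],[-1,0,0,-40,0],[-1,0,0,-40,0],[-1,0,0,-40,0],[-1,0,0,-20,0],[-1,0,0,0,0],[-1,0,0,0,0],[-1,0,0,0,0],[-1,0,0,0,0],[-1,0,0,0,0]]'
python3 -c "
from workcell import ctrl
ctrl.job_done()"
```

```text
t: 24.7
eef_pos: [0.4855, -0.1647, 0.2683]
ee_rot: [0.997, -0.08, -0.001, -0.0]
ft_force: [0.3, 0.7, 0.2]
grip_width: -0.0
the job is handed in; nothing more can be done
```

I slid the tape roll off the open end of its bar and put it down in the middle of the white airtight box. I then tipped the lid over onto the catch, pressed it down to its hard stop, and handed the job in at about 25 s of the 67 s allowed.

**Last checks:**
- **Tape:** a picture taken before closing showed it lying inside the box.
- **Lid:** it looks flat and level in the last picture, though the picture alone could not tell fully shut from slightly raised. A touch test settled it: with the fingertips at a height where the unlatched lid pushed back with 7–8 N, there was no force, so the catch is holding the lid down.
- **Other things:** in the last side picture, taken after the lid was pressed, the bottle, glove box, bowl and purple box looked undisturbed. That picture did not show the yellow box; it looked untouched in the previous one.
- **Force:** the highest reading I saw while pressing was 33 N upward (34–35 N in all), more than the 25 N stated to do no harm but under the 40 N limit.

No check failed. My first fit of the box's position was off by about 5 mm, and I corrected it from the wrist camera before lowering the tape.

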